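Hang the demonstration meter on its cleat rail

TASK

Hang the demonstration meter on the instrument board: tip its top towards the board so that the angled strip on its back slips down behind the rail's cleat, then let it come down upright and drop until the strip is fully home and the meter hangs by itself, about the middle of the rail. The movement inside is delicate and the rail's exact height is not known, so feel for the cleat and keep every touch against the board light, and leave everything else on the cabinet where it is.

Things in the scene. Friction and masses are not known exactly. Their poses are not given: they have to be found in the camera images.
- meter: Demonstration meter, loose, 0.34 to 0.56 kg: brown bakelite case 56 (x) by 110 (y) by 100 (z) mm, cream dial on its front (-x). Origin: centre of the case's underside, z up, +x to its back. Steel back plate, rear face at x = 31, up to z = 130. Two rubber feet stand out at the back to x = 58 at z = 18, so that it hangs upright. Delicate: contact with board or rail must stay under 20 N
- handle (a point): Middle of the meter's carrying handle, at (0, 0, 160) mm in the meter's frame: a flat-sided bar 14 mm thick (x), 92 mm long (y), 16 mm high (z), on two posts 76 mm apart, 52 mm clear above the case
- strip_tip (a point): Middle of the lower edge of the meter's angled rear strip, at (53.8, 0, 95.1) mm in the meter's frame. The strip, 3 mm steel, 110 mm wide, 38 mm long, is folded from the back plate's top edge backwards and down, 55 degrees below level. Fully home it lies on the cleat with this point at u = 1, h = 4 of the rail (see rail_ref) and the meter's feet on the board
- stand: Instrument board screwed to the cabinet top: grey-green upright plate 240 (y) by 169 mm high, 4 mm thick. Origin: on its front face at the foot's underside, mid-width; z up, front looks to its -x. It carries an aluminium hook rail 220 mm long, bolted through slots: rigid, but up to 10 mm higher or lower than drawn, which is not measured and must be felt (or seen)
- rail_ref (a point): The rail's root as drawn, at (-3, 0, 131) mm in the board's frame, not moving with the rail. Section from the true root, u mm out from the board, h up: cleat plate, upper face from u 0, h 0 out to its edge at u 18, h 26 (55 degrees); fold above, out to u 8, from h 22 to 24.5. Mouth between fold and edge 10 mm: the strip enters nearly plumb, meter tipped 25 to 40 degrees
- transformer: Small bakelite transformer, loose bystander, 90 by 100 by 84 mm, 1.3 kg, origin at the centre of its underside
- tube: Frosted glass cathode tube in its wooden cradle, loose bystander, 230 (x) by 76 mm, 94 mm high, origin at the centre of the cradle's underside
- core: Grey laminated iron core block, loose bystander, 60 by 40 by 40 mm, origin at the centre of its underside
- vent_flap (a joint): Tin flap over the vent opening in the cabinet top, 122 by 172 mm, lying flat 6 mm above the top to the right of the meter; angle in rad, 0 = shut, grows as it lifts
Mind the look-alikes: they are no part of the job. Leave any purple look-alike of the meter alone.

How it is judged:
On the way:
1. The meter, tipped at least 12 degrees, bears on the rail with the strip's edge inside it (angle between meter's own z axis and vertical above 0.21 rad and x of strip_tip in the frame of stand above -0.023 m and z of strip_tip in the frame of stand between 0.12 and 0.168 m and contact force between meter and stand above 0.5 N), for 0.1 s.
At the end, for the whole second after the job is handed in: The meter hangs released and still on the rail: strip edge within 6 mm of the rail's face and at rail height, strip centre within 35 mm of mid-rail, upright and square to the board within 3.4 degrees, its weight carried by the board (x of strip_tip in the frame of stand above -0.009 m and z of strip_tip in the frame of stand between 0.12 and 0.152 m and y of strip_tip in the frame of stand between -0.035 and 0.035 m and angle between meter's own z axis and vertical below 0.06 rad and angle between the x axis of meter and the x axis of stand, either way round below 0.06 rad and contact force between meter and stand above 2 N and linear speed of meter below 0.01 m/s); the robot touches nothing.
It fails at once if The meter is pressed or knocked against the board or its rail with more than 20 N (contact force between meter and stand above 20 N).
It fails at once if The transformer is shifted more than 15 mm (distance of transformer from where it was at the start of the episode above 0.015 m).
It fails at once if The cathode tube in its cradle is shifted more than 15 mm (distance of tube from where it was at the start of the episode above 0.015 m).
It fails at once if The iron core block is shifted more than 15 mm (distance of core from where it was at the start of the episode above 0.015 m).
It fails at once if The vent flap is lifted (value of joint vent_flap above 0.1 rad).
It also fails if it takes over 64 s, if anything falls off the work surface, if the arm or the gripper's body presses on something with over 40 N, if the wrist force passes 120 N, or if a joint passes its speed limit or range.

ROBOT

A 6-joint arm with a two-finger parallel gripper is mounted at the origin on the work surface. World frame = base frame: x ahead of the robot, y to its left, z up, the work surface at z = 0. Lengths are in m, angles in rad, forces in N, time in s.
With the tool pointing down it reaches from about 0.3 to 0.75 m from the base axis. Payload 8.5 kg.
Tool frame: the origin (TCP) lies between the finger pads; the fingertips stand 19 mm ahead of it and the grasp point (between the pads) is the TCP (robot.tips_ahead is the distance from the TCP to the fingertips, in m); z points along the fingers, y is the line along which they close (so a half turn about z gives the same grasp; the last joint's range is limited). The gripper opens to 85 mm and grips with 20 to 120 N. Pads are 22 mm wide; open, the fingers measure 114 mm over their backs; the gripper's body (76 mm by 85 mm) begins 54 mm behind the grasp point. The pads swing forward as they close: fully open they stand 13 mm farther back than shut.
Start: joints at [-1.405, 0.381, 1.297, -0, 1.464, -0.215], TCP at [0.204, -0.511, 0.25] pointing down, gripper open.
Joint ranges: [-3.11, 3.11], [-0.89, 2.33], [0.22, 2.48], [-1.42, 4.56], [0.17, 2.85], [-2.88, 2.88]. Speed limits (rad/s): [2.39, 2.39, 3.14, 3.14, 3.14, 3.14].

INTERFACE

Orientations are given as a 3x3 rotation matrix whose columns are the frame's x, y, z axes.
In Python, from plant import robot gives the robot as it stands. Calls block until the motion is done:
- robot.move_ptp(position, orientation): joint-space move of the TCP to a pose.
- robot.movel(position, max_speed=0.15, ori=None, force_limit=None): straight line of the TCP; ori=None keeps the orientation; max_speed is the mean speed in m/s. With force_limit (N) it stops when the force on the tool has changed by that much, and returns True; else False.
- robot.move_joints(angles): joint-space move.
- robot.gripper_to(opening): finger opening in m; the grip force is fixed at half the most; returns when the fingers have stopped.
- robot.wait(seconds).
- robot.inverse_kinematics(position, orientation): joint angles nearest the present ones, or None.
- robot.get_image(name): name is "scene" or "top" or "wrist"; returns a dict with "image" (384x512x3 uint8, blue, green, red), "vertical_fov" (degrees; the focal length in pixels is half the picture's height over the tangent of half this angle, whatever the lens; pixels are square), "cx", "cy" (the principal point, pixels), "rvec" (rotation vector, rad) and "tvec" (3), from world to camera coordinates, as OpenCV has them; the wrist camera has in their place "mount" (4x4, takes a point from camera to tool coordinates, whose origin is the TCP and whose axes are the flange's). Camera axes: x right, y down, z forward; pixel columns grow to the right and rows downward; lengths in m; the calibration is good to about 2 mm. The wrist camera is an equidistant fisheye: a pixel r from the principal point sees the ray r / f radians off the axis. A picture is of the moment at which its call begins: read the wrist's pose just before it. There is no depth.
A pose or a line that the arm cannot do raises robot.Unreachable and nothing moves.
- robot.job_done(): hands the job in; it is judged then, once.
Readings, each from a call of its own:
- robot.get_time(): time.
- robot.get_qpos(): joint angles.
- robot.get_joint_vel(): joint speeds.
- robot.get_joint_torque(): joint torques, N m.
- robot.get_ee_pos(): TCP position.
- robot.get_eef_rot(): TCP orientation.
- robot.get_force(): force on the tool from outside, world axes, zero at the start.
- robot.get_ft_torque(): the same for the moment, N m.
- robot.get_width(): finger opening in m.
- robot.get_finger_force(): force on a finger pad.
Only numpy, scipy, OpenCV 4.12 (cv2) and the standard library are available. Lean on these libraries where they do the work, as an engineer would, in place of code of your own. Each camera call takes 0.05 s, during which the arm holds its last target. There are 200 camera calls.

## Working session

There is one attempt and no reset: what is moved stays moved. The work goes in short steps, each a Python script; the robot and the scene stay as the last script left them, time stands still between calls to the robot, and variables do not carry over. Pictures are saved under pics/ and viewed, at most 10 in all, crops included, and the job is handed in when it is done.

```bash
ls; mkdir -p pics; python3 - <<'E'
from plant import robot
import cv2,numpy as np,pickle
d={}
for n in("scene","top","wrist"):
    r=robot.get_image(n); d[n]=r
    print(n,{k:np.round(v,4).tolist() for k,v in r.items() if k!="image"})
    cv2.imwrite(f"pics/{n}0.png",r["image"])
pickle.dump(d,open("im0.pkl","wb"))
print(robot.get_time(),robot.get_eef_rot())
cv2.imwrite("pics/st0.png",np.vstack([cv2.resize(d[n]["image"],(400,300)) for n in("scene","top")]))
E
```

```text
pics
scene {'vertical_fov': 57.7873, 'cx': 251.3209, 'cy': 197.881, 'rvec': [0.7133, 2.7226, -0.9672], 'tvec': [0.4438, -0.0814, 1.192]}
top {'vertical_fov': 52.7326, 'cx': 256.7302, 'cy': 194.2115, 'rvec': [2.1746, -2.1845, 0.1262], 'tvec': [-0.0398, 0.5063, 0.9981]}
wrist {'vertical_fov': 65.7065, 'cx': 252.4286, 'cy': 193.6778, 'mount': [[-0.0013, -0.9547, -0.2975, 0.0757], [1.0, -0.0012, -0.0003, 0.0003], [-0.0001, -0.2975, 0.9547, -0.1235], [0.0, 0.0, 0.0, 1.0]]}
0.15 [[ 9.28367967e-01  3.71662326e-01 -1.83764317e-04]
 [ 3.71662300e-01 -9.28367368e-01  1.07933988e-03]
 [ 2.30549176e-04 -1.07032284e-03 -9.99999401e-01]]
```

View pics/scene0.png

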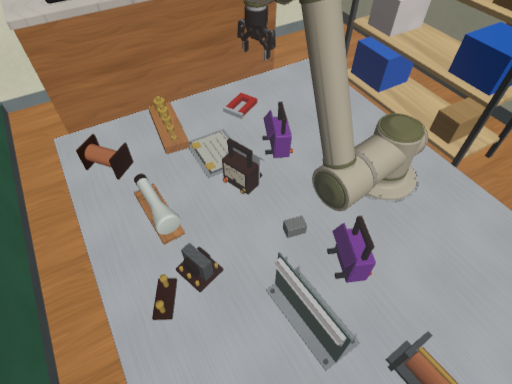

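View pics/top0.png

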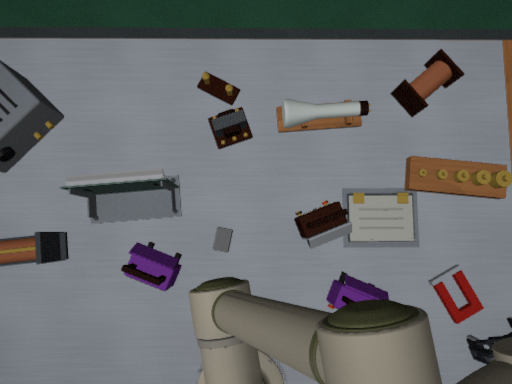

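```bash
cat > h.py <<'E'
import cv2,numpy as np,pickle
def K(r):
    f=192/np.tan(np.radians(r["vertical_fov"])/2); return f,r["cx"],r["cy"]
def ray(r,px):
    f,cx,cy=K(r); R,_=cv2.Rodrigues(np.array(r["rvec"])); t=np.array(r["tvec"]).ravel()
    return -R.T@t, R.T@np.array([(px[0]-cx)/f,(px[1]-cy)/f,1.])
def onz(r,px,z):
    o,d=ray(r,px); return o+d*(z-o[2])/d[2]
def proj(r,P):
    f,cx,cy=K(r); R,_=cv2.Rodrigues(np.array(r["rvec"])); q=R@np.array(P)+np.array(r["tvec"]).ravel()
    return np.array([f*q[0]/q[2]+cx,f*q[1]/q[2]+cy])
def tri(r1,p1,r2,p2):
    o1,d1=ray(r1,p1);o2,d2=ray(r2,p2)
    s=np.linalg.lstsq(np.c_[d1,-d2],o2-o1,rcond=None)[0]
    a=o1+d1*s[0];b=o2+d2*s[1]; return (a+b)/2,np.linalg.norm(a-b)
E
python3 - <<'E'
from h import *
d=pickle.load(open("im0.pkl","rb"))
def crop(n,x,y,w,h,s): return cv2.resize(d[n]["image"][y:y+h,x:x+w],None,fx=s,fy=s,interpolation=cv2.INTER_CUBIC)
a=np.vstack([crop("scene",255,250,110,110,4)[:300*1+140],]); 
b=crop("scene",205,125,80,75,4)
c=crop("top",50,160,150,75,4)[:, :]
e=crop("top",275,185,90,75,4)
W=np.zeros((600,800,3),np.uint8)
def put(im,x,y,w,h): W[y:y+h,x:x+w]=cv2.resize(im,(w,h),interpolation=cv2.INTER_CUBIC)
put(a,0,0,330,330); put(b,340,0,320,300); put(c,0,340,500,250); put(e,510,340,288,240)
cv2.imwrite("pics/crops.png",W)
for n in("scene","top"):
    print(n,ray(d[n],(256,192)))
E
```

```text
scene (array([0.78236956, 0.49486677, 0.87607226]), array([-0.32369239, -0.55590945, -0.76593379]))
top (array([ 0.406096  , -0.02363938,  1.04339808]), array([ 0.10340368, -0.0161357 , -0.99452676]))
```

View pics/crops.png

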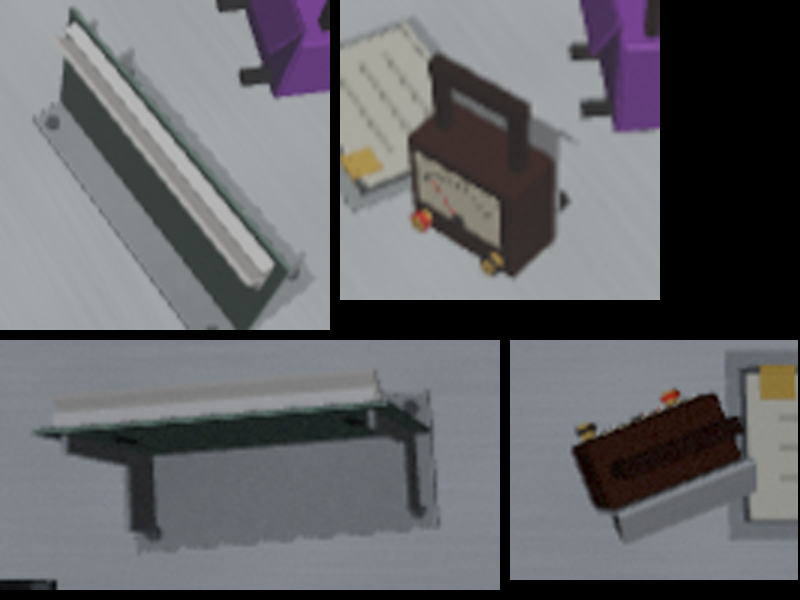

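```bash
python3 - <<'E'
from h import *
d=pickle.load(open("im0.pkl","rb")); T=d["top"];S=d["scene"]
np.set_printoptions(precision=4,suppress=True)
print("handle",onz(T,(306.9,225.6),.168),onz(T,(346.3,213.1),.168),onz(S,(229.3,139.5),.168),onz(S,(251.3,150.8),.168))
print("board top T",onz(T,(60.5,187.9),.169),onz(T,(165,179.5),.169))
print("board top S",onz(S,(255+72/3,250+10/3),.169),onz(S,(255+285/3,250+265/3),.169))
print(K(T),K(S))
from plant import robot
for p in ([.5,.35,.45],[.62,.33,.35]):
  for a in (0,.5): 
    for s in (1,-1):
      z=np.array([np.sin(a),0,-np.cos(a)]);y=s*np.array([np.cos(a),0,np.sin(a)]);x=np.cross(y,z)
      print(p,a,s,robot.inverse_kinematics(p,np.c_[x,y,z]))
      x2=s*np.array([np.cos(a),0,np.sin(a)]); print('  x-radial',robot.inverse_kinematics(p,np.c_[x2,np.cross(z,x2),z]))
E
```

```text
handle [ 0.4204 -0.1524  0.168 ] [ 0.4482 -0.2426  0.168 ] [ 0.4504 -0.2395  0.168 ] [ 0.4165 -0.1633  0.168 ]
board top T [0.5079 0.4025 0.169 ] [0.5262 0.1684 0.169 ]
board top S [0.5293 0.1689 0.169 ] [0.5092 0.3994 0.169 ]
(np.float64(387.35354246347964), 256.7301828942472, 194.2115459674223) (np.float64(347.89865052286194), 251.32092025085973, 197.88096818918137)
[0.5, 0.35, 0.45] 0 1 [ 0.417   0.4672  0.6006 -0.      2.0738  0.417 ]
  x-radial [ 0.417   0.4672  0.6006 -0.      2.0738  1.9878]
[0.5, 0.35, 0.45] 0 -1 [ 0.417   0.4672  0.6006 -0.      2.0738 -2.7246]
  x-radial [ 0.417   0.4672  0.6006 -0.      2.0738 -1.1538]
[0.5, 0.35, 0.45] 0.5 1 [ 0.5094  0.2674  0.9871 -0.2379  1.4456  0.486 ]
  x-radial [ 0.5094  0.2674  0.9871 -0.2379  1.4456  2.0568]
[0.5, 0.35, 0.45] 0.5 -1 [ 0.5094  0.2674  0.9871 -0.2379  1.4456 -2.6556]
  x-radial [ 0.5094  0.2674  0.9871 -0.2379  1.4456 -1.0848]
[0.62, 0.33, 0.35] 0 1 [ 0.321   0.6578  0.536  -0.      1.9478  0.321 ]
  x-radial [ 0.321   0.6578  0.536  -0.      1.9478  1.8918]
[0.62, 0.33, 0.35] 0 -1 [ 0.321   0.6578  0.536  -0.      1.9478 -2.8206]
  x-radial [ 0.321   0.6578  0.536  -0.      1.9478 -1.2498]
[0.62, 0.33, 0.35] 0.5 1 [ 0.3824  0.4444  0.9938 -0.1903  1.2399  0.4018]
  x-radial [ 0.3824  0.4444  0.9938 -0.1903  1.2399  1.9726]
[0.62, 0.33, 0.35] 0.5 -1 [ 0.3824  0.4444  0.9938 -0.1903  1.2399 -2.7398]
  x-radial [ 0.3824  0.4444  0.9938 -0.1903  1.2399 -1.169 ]
```

```bash
cat >> h.py <<'E'
def axis_pose(normal,lean):
    """tool with closing axis y along horizontal 'normal' (board/meter front dir), leaning so z points lean rad towards normal"""
    n=np.array([normal[0],normal[1],0.]);n/=np.linalg.norm(n);up=np.array([0,0,1.])
    z=np.sin(lean)*n-np.cos(lean)*up; y=np.cos(lean)*n+np.sin(lean)*up
    return np.c_[np.cross(y,z),y,z]
def wray(w,px):
    r=w["img"];f=192/np.tan(np.radians(r["vertical_fov"])/2)
    v=np.array([px[0]-r["cx"],px[1]-r["cy"]]);ra=np.linalg.norm(v);th=ra/f
    c=np.array([*(v/max(ra,1e-9)*np.sin(th)),np.cos(th)])
    M=np.array(r["mount"]); return w["p"]+w["R"]@M[:3,3], w["R"]@M[:3,:3]@c
def wproj(w,P):
    r=w["img"];f=192/np.tan(np.radians(r["vertical_fov"])/2);M=np.array(r["mount"])
    c=M[:3,:3].T@(w["R"].T@(np.array(P)-w["p"])-M[:3,3])
    th=np.arctan2(np.hypot(c[0],c[1]),c[2]);h=np.hypot(c[0],c[1])
    return np.array([r["cx"],r["cy"]])+f*th*c[:2]/h
def shot(robot,name):
    w={"p":np.array(robot.get_ee_pos()),"R":np.array(robot.get_eef_rot())}
    w["img"]=robot.get_image("wrist"); cv2.imwrite(f"pics/{name}.png",w["img"]["image"]); pickle.dump(w,open(name+".pkl","wb")); return w
def tri2(rays):
    A=np.zeros((3,3));b=np.zeros(3)
    for o,d in rays:
        d=d/np.linalg.norm(d);Q=np.eye(3)-np.outer(d,d);A+=Q;b+=Q@o
    return np.linalg.solve(A,b)
E
python3 - <<'E'
from h import *
from plant import robot
n=[.9966,.083]
for nm,p,l in (("bA",[.60,.25,.36],0),("bB",[.70,.25,.32],-.45)):
    R=axis_pose(n,l)
    try: robot.move_ptp(p,R); shot(robot,nm); print(nm,robot.get_time())
    except robot.Unreachable: print("unreach",nm)
m=[.95,.31]
robot.move_ptp([.434,-.27,.33],axis_pose(m,0)); shot(robot,"m"); print(robot.get_time(),robot.get_force())
ims=[cv2.imread(f"pics/{k}.png") for k in("bA","bB") ]
cv2.imwrite("pics/b2.png",np.hstack([cv2.rotate(i,cv2.ROTATE_90_CLOCKWISE) for i in ims])) 
E
```

```text
bA 3.2333
unreach bB
5.2583 [ 0.73734101  0.06958749 -0.13336795][ WARN:0@1.825] global loadsave.cpp:275 findDecoder imread_('pics/bB.png'): can't open/read file: check file path/integrity
Traceback (most recent call last):
ValueError: all the input arrays must have same number of dimensions, but the array at index 0 has 3 dimension(s) and the array at index 1 has 1 dimension(s)
```

View pics/m.png

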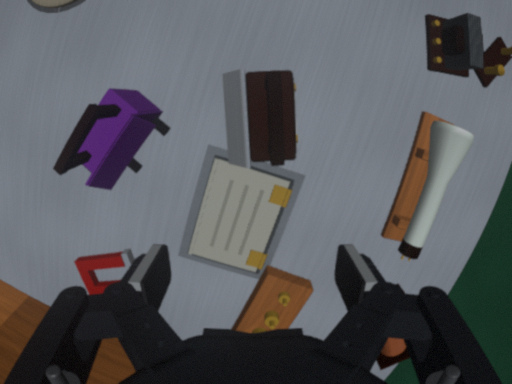

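View pics/bA.png

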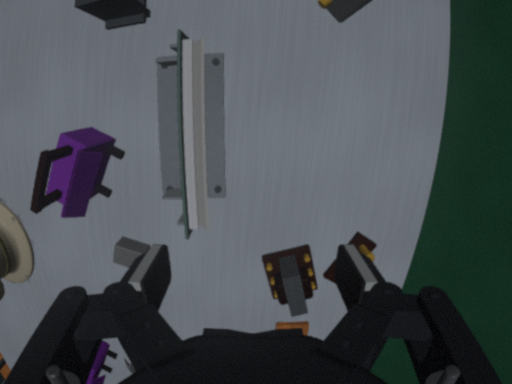

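```bash
python3 - <<'E'
from h import *
np.set_printoptions(precision=4,suppress=True)
w=pickle.load(open("m.pkl","rb"))
def oz(px,z):
    o,d=wray(w,px); return o+d*(z-o[2])/d[2]
# segmentation of the case-top/handle: print column brightness profile near the bar
g=w["img"]["image"].astype(int).sum(2)
for y in (85,100,115,130,145,155): print(y,list(g[y,240:300:2]))
for px in ((271,71),(277,165)): print(oz(px,.168))
E
```

```text
85 [np.int64(303), np.int64(360), np.int64(352), np.int64(151), np.int64(91), np.int64(93), np.int64(110), np.int64(98), np.int64(106), np.int64(101), np.int64(97), np.int64(106), np.int64(92), np.int64(66), np.int64(75), np.int64(92), np.int64(83), np.int64(93), np.int64(85), np.int64(84), np.int64(85), np.int64(97), np.int64(101), np.int64(104), np.int64(100), np.int64(100), np.int64(104), np.int64(246), np.int64(362), np.int64(381)]
100 [np.int64(274), np.int64(331), np.int64(364), np.int64(249), np.int64(92), np.int64(90), np.int64(106), np.int64(102), np.int64(95), np.int64(99), np.int64(94), np.int64(99), np.int64(90), np.int64(90), np.int64(81), np.int64(88), np.int64(72), np.int64(77), np.int64(88), np.int64(80), np.int64(72), np.int64(76), np.int64(98), np.int64(98), np.int64(93), np.int64(95), np.int64(98), np.int64(213), np.int64(374), np.int64(381)]
115 [np.int64(269), np.int64(301), np.int64(352), np.int64(342), np.int64(128), np.int64(93), np.int64(92), np.int64(87), np.int64(92), np.int64(91), np.int64(85), np.int64(90), np.int64(90), np.int64(92), np.int64(70), np.int
[... 864 characters left out ...]
np.int64(78), np.int64(77), np.int64(77), np.int64(86), np.int64(81), np.int64(83), np.int64(83), np.int64(87), np.int64(95), np.int64(100), np.int64(97), np.int64(92), np.int64(97), np.int64(285), np.int64(384)]
155 [np.int64(267), np.int64(272), np.int64(282), np.int64(341), np.int64(366), np.int64(172), np.int64(97), np.int64(91), np.int64(97), np.int64(94), np.int64(93), np.int64(104), np.int64(99), np.int64(95), np.int64(91), np.int64(72), np.int64(88), np.int64(85), np.int64(87), np.int64(77), np.int64(85), np.int64(86), np.int64(91), np.int64(98), np.int64(92), np.int64(94), np.int64(100), np.int64(127), np.int64(318), np.int64(383)]
[ 0.4174 -0.162   0.168 ]
[ 0.452  -0.2468  0.168 ]
```

```bash
python3 - <<'E'
from h import *
np.set_printoptions(precision=4,suppress=True)
w=pickle.load(open("m.pkl","rb"))
def oz(w,px,z):
    o,d=wray(w,px); return o+d*(z-o[2])/d[2]
def seg(a,b,z):
    A,B=oz(w,a,z),oz(w,b,z); v=B-A; print(A,B,"yaw",np.degrees(np.arctan2(v[0],-v[1])),(A+B)/2)
print(w["R"])
seg((274.5,85),(277.5,155),.168); seg((294.2,85),(296.5,150),.1); seg((246.2,85),(250.2,155),.1)
# handle end posts
b=pickle.load(open("bA.pkl","rb"))
print(b["p"])
# sub-pixel profile of rail lines in bA
im=b["img"]["image"].astype(int)
g=im.sum(2)
for y in (55,80,105,130,155,180,205,222): print(y,[int(v) for v in g[y,174:216]])
cv2.imwrite("pics/bAc.png",cv2.resize(b["img"]["image"][20:245,150:235],None,fx=2.6,fy=2.6,interpolation=cv2.INTER_CUBIC))
E
```

```text
[[-0.311   0.9504  0.0002]
 [ 0.9504  0.311   0.    ]
 [-0.      0.0002 -1.    ]]
[ 0.4248 -0.1738  0.168 ] [ 0.4492 -0.2372  0.168 ] yaw 21.100152253959454 [ 0.437  -0.2055  0.168 ]
[ 0.45   -0.1604  0.1   ] [ 0.4783 -0.2334  0.1   ] yaw 21.15732060636426 [ 0.4641 -0.1969  0.1   ]
[ 0.3968 -0.1786  0.1   ] [ 0.4271 -0.2569  0.1   ] yaw 21.168914861747457 [ 0.412  -0.2177  0.1   ]
[0.6003 0.2492 0.3599]
55 [302, 292, 272, 223, 200, 189, 153, 170, 289, 360, 384, 387, 385, 386, 380, 385, 383, 361, 310, 303, 303, 309, 302, 309, 302, 303, 313, 328, 340, 324, 282, 251, 250, 254, 253, 256, 257, 260, 258, 256, 258, 255]
80 [265, 262, 250, 218, 206, 191, 148, 158, 274, 363, 384, 389, 385, 390, 379, 391, 388, 372, 306, 304, 307, 310, 310, 308, 302, 303, 313, 337, 338, 321, 264, 255, 256, 257, 253, 258, 255, 259, 250, 252, 252, 252]
105 [264, 262, 254, 226, 212, 200, 175, 146, 220, 330, 384, 397, 392, 393, 389, 392, 390, 383, 349, 300, 303, 309, 312, 307, 308, 304, 313, 329, 343, 343, 318, 264, 260, 265, 263, 262, 262, 270, 265, 265, 263, 266]
130 [267, 272, 265, 253, 225, 208, 194, 161, 168, 
[... 324 characters left out ...]
 315, 278, 271, 273, 276, 275, 277, 278, 276, 275, 275]
180 [264, 264, 264, 263, 261, 249, 237, 216, 206, 175, 149, 217, 355, 395, 396, 391, 393, 389, 399, 392, 366, 323, 305, 309, 307, 310, 313, 308, 315, 323, 337, 327, 288, 270, 265, 271, 273, 275, 279, 270, 272, 275]
205 [346, 341, 342, 344, 343, 345, 343, 335, 287, 234, 210, 174, 160, 263, 376, 403, 397, 396, 397, 391, 401, 390, 352, 312, 303, 312, 313, 317, 312, 313, 325, 338, 347, 341, 341, 338, 343, 348, 345, 346, 342, 346]
222 [349, 347, 337, 295, 261, 248, 247, 240, 243, 224, 212, 205, 178, 148, 224, 361, 405, 400, 399, 399, 401, 401, 395, 359, 313, 310, 316, 317, 316, 313, 316, 321, 337, 339, 346, 345, 346, 343, 343, 342, 347, 341]
```

View pics/bAc.png

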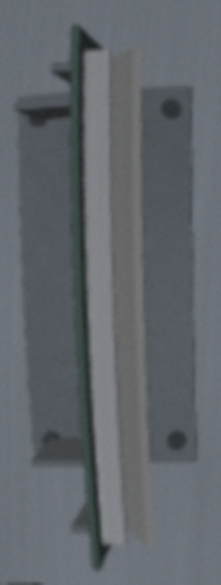

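```bash
python3 - <<'E'
from h import *
from plant import robot
np.set_printoptions(precision=4,suppress=True)
n=[.9966,.083]
for nm,p,l,s in (("bC",[.72,.25,.28],0,1),("bC2",[.70,.25,.30],0,1),("bD",[.60,.33,.36],0,-1)):
    if nm=="bC2" and 'C' in locals(): continue
    R=axis_pose(n,l)
    if s<0: R=R@np.diag([-1,-1,1])
    try: robot.move_ptp(p,R); shot(robot,nm); print(nm,robot.get_time()); C=1 if nm=="bC" else globals().get('C')
    except robot.Unreachable: print("unreach",nm)
ang=np.radians(21.1); m=[np.cos(ang),np.sin(ang)]
R=axis_pose(m,0)
robot.move_ptp([.436,-.2045,.25],R); robot.gripper_to(.05); print(robot.get_width())
print("stop",robot.movel([.436,-.2045,.160],.08,force_limit=4)); print(robot.get_ee_pos(),robot.get_time())
robot.gripper_to(0.0); print(robot.get_width(),robot.get_finger_force(),robot.get_force(),robot.get_time(),robot.get_ee_pos())
import os
v=[np.asarray(cv2.imread(f"pics/{k}.png")) for k in("bC","bC2","bD") if os.path.exists(f"pics/{k}.png")]
cv2.imwrite("pics/cd.png",cv2.resize(np.vstack(v[:2]),None,fx=.78,fy=.78))
E
```

```text
bC 7.4417
unreach bD
0.04957318723632814
stop False
[ 0.4362 -0.2046  0.1604] 11.1
0.012867294519939522 59.49427664279938 [0.6898 0.8149 3.4801] 11.5167 [ 0.4363 -0.2046  0.1603]
```

View pics/cd.png

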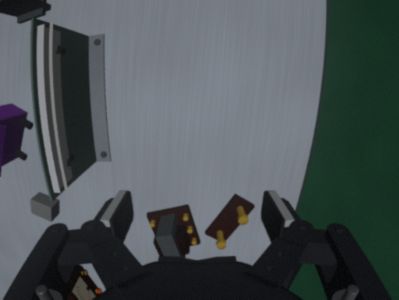

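```bash
python3 - <<'E'
from h import *
b=pickle.load(open("bC.pkl","rb")); im=b["img"]["image"]
g=im.astype(int).sum(2)
for y in (60,90,120,150,180,210): print(y,[int(v) for v in g[y,38:92]])
cv2.imwrite("pics/bCc.png",cv2.resize(im[20:260,30:150],None,fx=2.5,fy=2.5,interpolation=cv2.INTER_CUBIC))
E
```

```text
60 [322, 246, 200, 164, 114, 97, 95, 111, 207, 355, 406, 420, 424, 423, 417, 416, 407, 353, 223, 164, 148, 162, 161, 170, 231, 335, 372, 375, 342, 228, 160, 154, 154, 154, 152, 128, 91, 83, 80, 78, 93, 90, 94, 93, 98, 95, 94, 94, 90, 96, 94, 83, 94, 105]
90 [340, 263, 216, 180, 130, 106, 103, 103, 151, 286, 396, 423, 431, 425, 419, 419, 423, 391, 253, 175, 165, 161, 167, 161, 208, 305, 359, 375, 359, 283, 194, 163, 160, 161, 166, 157, 162, 164, 155, 140, 111, 96, 87, 97, 92, 93, 90, 89, 89, 90, 84, 92, 82, 91]
120 [379, 373, 329, 258, 213, 163, 115, 104, 100, 112, 209, 361, 423, 429, 433, 425, 430, 430, 407, 332, 216, 169, 160, 162, 167, 173, 247, 343, 386, 377, 334, 224, 160, 165, 156, 162, 152, 162, 164, 161, 148, 121, 95, 91, 92, 81, 78, 87, 90, 90, 91, 90, 86, 88]
150 [375, 379, 378, 376, 364, 321, 255, 210, 155, 111, 96, 99, 110, 226, 383, 428, 433, 435, 426, 431, 433, 399, 302, 195, 163, 162, 161, 159, 193, 280, 358, 378, 369, 301, 196, 163, 160, 168, 158, 164, 158, 161, 155, 142, 103, 95, 86, 87, 91, 85, 83, 85, 83, 85]
180 [367, 366, 371, 365, 367, 372, 367, 366, 361, 327, 262, 216, 160, 113, 97, 83, 117, 235, 388, 433, 430, 429, 432, 437, 430, 397, 288, 187, 166, 160, 164, 167, 202, 297, 367, 380, 360, 291, 193, 168, 160, 162, 163, 165, 167, 160, 150, 118, 104, 98, 92, 84, 90, 91]
210 [372, 369, 370, 365, 356, 362, 368, 365, 367, 368, 371, 362, 358, 360, 348, 287, 240, 194, 137, 102, 103, 109, 185, 333, 419, 435, 432, 433, 433, 434, 412, 327, 213, 169, 165, 156, 164, 211, 294, 358, 373, 360, 275, 193, 164, 164, 165, 155, 110, 93, 85, 82, 85, 98]
```

View pics/bCc.png

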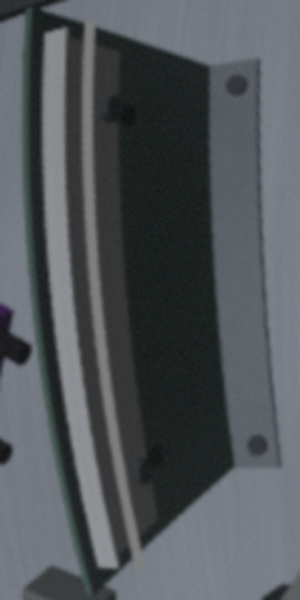

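```bash
python3 - <<'E'
from h import *
from scipy.optimize import least_squares
np.set_printoptions(precision=4,suppress=True)
A=pickle.load(open("bA.pkl","rb"));C=pickle.load(open("bC.pkl","rb"))
# (view, feature, pixel)  feature: (offset from face, z as drawn, moves with rail)
F={"top":(0,.169,0),"cl":(.021,.157,1),"fold":(.011,.1555,1)}
obs=[(A,"top",(180.0,55)),(A,"top",(181.3,130)),(A,"top",(183.6,180)),(A,"top",(186.8,222)),
(A,"fold",(192,55)),(A,"fold",(193,130)),(A,"fold",(195,180)),(A,"fold",(198,222)),
(A,"cl",(201,55)),(A,"cl",(202,130)),(A,"cl",(203.8,180)),
(C,"top",(41.8,60)),(C,"top",(44,120)),(C,"top",(46.6,150)),(C,"top",(50.8,180)),(C,"top",(56.4,210)),
(C,"cl",(62.9,60)),(C,"cl",(63.1,90)),(C,"cl",(64.9,120)),(C,"cl",(67.5,150)),(C,"cl",(71.4,180)),(C,"cl",(76.4,210))]
def res(p):
    c,yaw,dz=p[:3];n=np.array([np.cos(yaw),np.sin(yaw)]);out=[]
    for w,f,px in obs:
        off,z,m=F[f];o,d=wray(w,(px[0]+.0,px[1]));P=o+d*(z+m*dz-o[2])/d[2]
        out.append((n@P[:2]-c-off)*1e3)
    return np.array(out)
s=least_squares(res,[.54,.083,0]);c,yaw,dz=s.x
print("c",c,"yaw",np.degrees(yaw),"dz mm",dz*1e3);print(res(s.x))
# along-board centre from board top corners in bA and rail ends
def oz(w,px,z):
    o,d=wray(w,px); return o+d*(z-o[2])/d[2]
t=np.array([-np.sin(yaw),np.cos(yaw)])
for w,a,b in ((A,(179.5,31),(188.5,238)),(C,(41,25),(66.5,255))):
    print("corner t",t@oz(w,a,.169)[:2],t@oz(w,b,.169)[:2])
E
```

```text
c 0.5420954265229989 yaw 4.587063212862523 dz mm 4.191428781826334
[-0.5008 -0.4791 -0.6842 -0.5308 -0.3614 -0.4463 -0.5382 -0.0165 -0.1936
 -0.1009 -0.0628  0.5781  0.9184  0.5382  0.5925  0.8188  0.0934 -0.1045
  0.2045  0.0722  0.1163  0.0868]
corner t 0.35817222671358234 0.12279130405628984
corner t 0.35800005593830075 0.1251890752901554
```

```bash
cat >> h.py <<'E'
c,yaw,t0=.5421,np.radians(4.59),.241
N=np.array([np.cos(yaw),np.sin(yaw),0]);T_=np.array([-np.sin(yaw),np.cos(yaw),0]);V=np.array([0,-.0538,.0652])
def tcp(u,z,deg):
    """TCP pose for strip tip at u (mm from rail root), world z, tipped deg"""
    R=axis_pose(N,np.radians(deg)); tip=N*(c+.003+u*1e-3)+T_*t0+[0,0,z]; return tip-R@V,R
def tipuz(robot):
    p=np.array(robot.get_ee_pos())+np.array(robot.get_eef_rot())@V
    return np.round([(p@N-c-.003)*1e3,p[2]*1e3,np.degrees(np.arcsin(np.array(robot.get_eef_rot())[:,2]@N))],2)
E
python3 - <<'E'
from h import *
from plant import robot
np.set_printoptions(precision=3,suppress=True)
f0=np.array(robot.get_force())
p=np.array(robot.get_ee_pos())
robot.movel(p+[0,0,.02],.05); robot.wait(.2); print("weight",np.array(robot.get_force())-f0,robot.get_width())
robot.movel(p+[0,0,.24],.2)
robot.move_ptp(*tcp(50,.31,33)); robot.wait(.2); print(tipuz(robot),robot.get_force(),robot.get_width(),robot.get_time())
P,R=tcp(13,.205,33); robot.movel(P,.1,ori=R); robot.wait(.3); print(tipuz(robot),robot.get_force(),robot.get_time())
import pickle
d={k:robot.get_image(k) for k in("scene","top")}; shot(robot,"held"); pickle.dump(d,open("im1.pkl","wb"))
a=cv2.resize(d["scene"]["image"][210:350,230:380],None,fx=2.6,fy=2.6,interpolation=cv2.INTER_CUBIC)
b=cv2.resize(d["top"]["image"][120:260,40:190],None,fx=2.6,fy=2.6,interpolation=cv2.INTER_CUBIC)
cv2.imwrite("pics/held2.png",np.hstack([a,b]))
E
```

```text
weight [-0.501 -1.87  -7.601] 0.013177342963728283
[ 50.2  309.99  32.99] [-0.445 -0.406 -4.898] 0.012828180534058682 15.5917
[ 13.12 205.2   33.02] [ 1.017 -0.006 -4.69 ] 17.1583
```

View pics/held2.png

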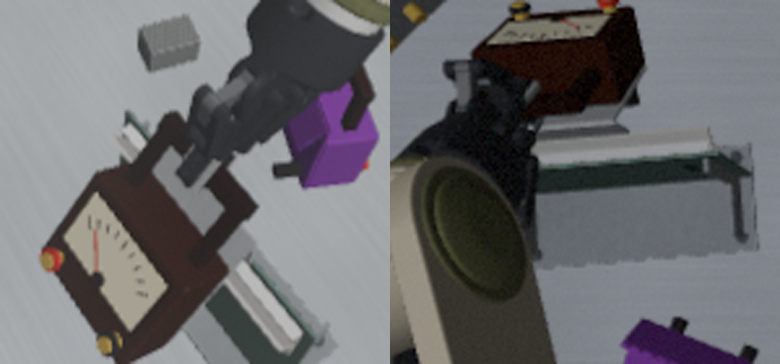

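```bash
python3 - <<'E'
from h import *
from plant import robot
np.set_printoptions(precision=3,suppress=True)
robot.movel(tcp(13,.175,33)[0],.04); robot.wait(.3); f=np.array(robot.get_force())
s=robot.movel(tcp(13,.140,33)[0],.012,force_limit=2.)
print(s,tipuz(robot),np.array(robot.get_force())-f,robot.get_time())
robot.wait(.3);print(tipuz(robot),np.array(robot.get_force())-f)
E
```

```text
True [ 11.83 153.86  32.78] [-0.616 -0.38   1.794] 20.1583
[ 11.34 153.06  32.68] [-0.559  0.848  1.819]
```

```bash
python3 - <<'E'
from h import *
from plant import robot
np.set_printoptions(precision=3,suppress=True)
P,R=tcp(12.3,.158,33); robot.movel(P,.02,ori=R); robot.wait(.3); f=np.array(robot.get_force()); print(tipuz(robot),f)
for a in (27,21,15,10,5,0):
    P,R=tcp(12.3,.158,a); s=robot.movel(P,.015,ori=R,force_limit=4)
    print(a,s,tipuz(robot),np.array(robot.get_force())-f,robot.get_time())
    if s: break
E
```

```text
[ 12.26 157.91  32.99] [ 0.402 -0.007 -4.25 ]
27 False [ 12.15 157.88  27.  ] [-0.629 -0.139 -0.68 ] 21.8917
21 False [ 12.16 157.93  21.01] [-1.123  0.105 -0.197] 22.6333
15 False [ 12.18 157.95  15.01] [-0.77   0.491 -0.4  ] 23.375
10 False [ 12.19 157.94  10.01] [ 0.415  0.104 -0.981] 24.0167
5 False [ 12.26 158.01   5.03] [ 0.219  0.899 -0.721] 24.6583
0 False [ 12.27 158.03   0.03] [-0.218  0.144 -0.914] 25.3
```

```bash
python3 - <<'E'
from h import *
from plant import robot
np.set_printoptions(precision=3,suppress=True)
robot.wait(.2); f=np.array(robot.get_force())
s=robot.movel(tcp(2.2,.1432,0)[0],.012,force_limit=3); print(s,tipuz(robot),np.array(robot.get_force())-f,robot.get_time())
if not s:
    s=robot.movel(tcp(0.2,.1350,0)[0],.006,force_limit=2.5); print(s,tipuz(robot),np.array(robot.get_force())-f,robot.get_time())
    robot.wait(.3); print(tipuz(robot),np.array(robot.get_force())-f)
E
```

```text
False [  2.25 143.26   0.01] [-0.246 -0.851 -0.445] 27.1417
True [  1.05 140.    -0.07] [ 0.257 -1.365  9.092] 27.8417
[  1.04 140.    -0.08] [-0.72  -0.905 10.457]
```

```bash
python3 - <<'E'
from h import *
from plant import robot
np.set_printoptions(precision=3,suppress=True)
p=np.array(robot.get_ee_pos())
for k in range(3):
    p=p+[0,0,.0003]; robot.movel(p,.005); robot.wait(.2); f=robot.get_force(); print(tipuz(robot),f)
    if f[2]<1.5: break
pickle.dump({k:robot.get_image(k) for k in("scene",)},open("pre.pkl","wb"))
robot.gripper_to(.034); robot.wait(.3); print(robot.get_width(),robot.get_force(),robot.get_time())
d={k:robot.get_image(k) for k in("scene","top")}
w=shot(robot,"rel")
a=cv2.resize(d["scene"]["image"][210:350,230:380],None,fx=2.6,fy=2.6,interpolation=cv2.INTER_CUBIC)
b=cv2.resize(w["img"]["image"],(480,364))[:, :]
cv2.imwrite("pics/rel2.png",np.hstack([a,b])[:, :800])
E
```

```text
[  0.83 140.19  -0.23] [ 0.458  0.694 -1.277]
0.03395667879191474 [-0.371  0.848 -0.517] 29.5
```

View pics/rel2.png

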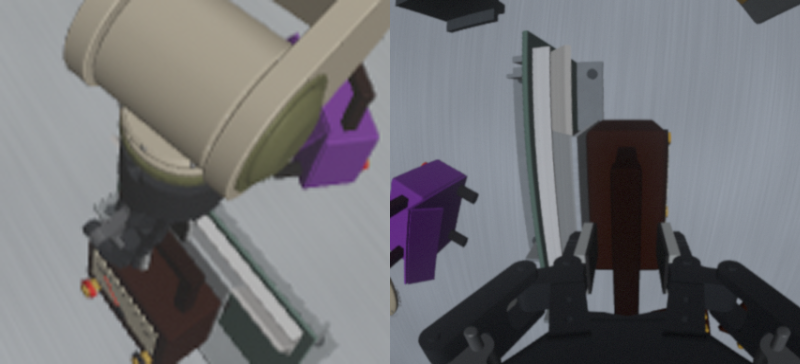

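```bash
python3 - <<'E'
from h import *
from plant import robot
np.set_printoptions(precision=4,suppress=True)
w=pickle.load(open("rel.pkl","rb"))
for px,z in (((254,129),.145),((252,159),.213)):
    o,d=wray(w,px);P=o+d*(z-o[2])/d[2];print("t rel mid",(P@T_-t0)*1e3)
p=np.array(robot.get_ee_pos())
print(robot.movel(p+[0,0,.05],.04,force_limit=5),robot.get_force()); robot.movel(p+[0,0,.16],.1); robot.wait(.5)
w=shot(robot,"fin"); print(robot.get_time())
# upright check: handle and case centre lines along N
g=w["img"]["image"].astype(int).sum(2)
o=pickle.load(open("bA.pkl","rb"))
print([proj(robot.get_image("scene"),N*(c+.058)+T_*t0+[0,0,z]) for z in (.14,.213)])
ys,xs=np.where((g<140)); 
hsv=cv2.cvtColor(w["img"]["image"],cv2.COLOR_BGR2HSV)
m=((hsv[...,2]<75)&(hsv[...,1]>90)&((hsv[...,0]<15)|(hsv[...,0]>170))).astype(np.uint8)
n_,lab,st,ce=cv2.connectedComponentsWithStats(m)
k=1+np.argsort(-st[1:,4])[:3]
for i in k: 
    cn=cv2.findContours((lab==i).astype(np.uint8),0,2)[0][0]; print(st[i],ce[i],cv2.minAreaRect(cn))
print("expected case corners",[wproj(w,N*(c+x)+T_*(t0+y)+[0,0,.145]) for x in(.03,.086) for y in(-.055,.055)])
print("expected handle ends",[wproj(w,N*(c+.058)+T_*(t0+y)+[0,0,.213]) for y in(-.046,.046)])
E
```

```text
t rel mid 59.96632282754205
t rel mid 53.85549282742153
False [-0.2345 -0.3641  0.1477]
32.85
[array([288.2328, 312.523 ]), array([291.1165, 298.7691])]
[232 140  14  65 483] [238.942  170.5114] ((238.5, 172.0), (64.0, 13.0), 90.0)
[340 252  39  31 397] [359.0882 266.8992] ((359.143798828125, 270.59423828125), (18.42660903930664, 41.26203918457031), 42.709388732910156)
[261 151  13  46 210] [265.8238 171.581 ] ((267.0, 173.5), (12.0, 45.0), 0.0)
expected case corners [array([230.8543, 211.6271]), array([229.0595, 121.7086]), array([276.0594, 211.6303]), array([277.7652, 121.6834])]
expected handle ends [array([253.4021, 227.197 ]), array([253.3619, 135.5431])]
```

```bash
python3 -c "
from plant import robot
print(robot.get_force(),robot.job_done())"
```

```text
the job is handed in; nothing more can be done
[-0.00195906  0.45795533 -0.01856699] None
```

I hung the meter on the rail about 6 mm off its middle, released it with the gripper clear above, and handed the job in at about 33 s; the interface returned no verdict, and my force readings stayed around 10 N against the 20 N limit.

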